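# Make up a supper kit and a night-light kit

## Task

Make up the two camper kits: the squarish three-compartment tray gets the supper kit (flat oblong tin lying in the long compartment, tall tin standing in the larger of the two others, spice jar standing in the smaller), and the narrow two-compartment tray gets the night-light kit (matchbox lying flat in the longer compartment, tealight standing upright in the shorter one). Each thing must rest flat on the floor of its compartment, not on a rim, and the wide tin and everything else stay where they are.

Things in the scene. Friction and masses are not known exactly. Their poses are not given: they have to be found in the camera images.
- supper_tray: Low squarish wood tray (pale floor, dark rims), 170 (x) x 151 (y) mm. Fixed. Floor 4 mm thick; rims and dividers 5 mm thick, 9 mm high. Origin: centre of the underside, z up. Inside sizes (x by y) and centres, mm: long compartment (flat tin) 79 x 141 at x -40.5, y 0; larger other one (tall tin) 76 x 76 at x +42, y -32.5; smaller (spice jar) 76 x 60 at x +42, y +40.5.
- night_tray: Low narrow wood tray (pale floor, dark rims), 68 (x) x 153 (y) mm. Fixed. Floor 4 mm thick; rims and dividers 5 mm thick, 9 mm high. Origin: centre of the underside, z up. Inside sizes (x by y) and centres, mm: longer compartment (matchbox) 58 x 80 at x 0, y -31.5; shorter (tealight) 58 x 58 at x 0, y +42.5.
- tall_tin: Upright round food tin, pale green and white, 58 mm in diameter, 72 mm high: the narrower, taller of the two round tins. Loose, about 0.18 kg. Origin: centre of the underside, z up.
- flat_tin: Flat oblong fish tin with rounded corners, teal top, 63 mm along its x, 105 mm along its y, 26 mm high; solid, to be gripped across x. Loose, about 0.15 kg. Origin: centre of the underside, z up.
- spice_jar: Upright, roughly round spice jar with a dark round cap; glass body about 42 mm across, to 85 mm height; cap 44 mm in diameter from 85 to 105 mm. Loose, about 0.11 kg. Origin: centre of the underside, z up.
- matchbox: Matchbox lying flat, yellow-brown, 36 mm along its x, 60 mm along its y, 13 mm high. The solid sleeve reaches from y -24 to +30 mm; the tray end that shows at -y cannot be gripped. Loose, about 20 g. Origin: centre of the underside, z up.
- tealight: Small round tealight candle in a white metal cup, 38 mm in diameter, 15 mm high, standing upright. Loose, about 15 g. Origin: centre of the underside, z up.
- wide_tin: Wide round red food tin, 75 mm in diameter, 58 mm high. Belongs to no kit; loose; leave it where it stands. Origin: centre of the underside, z up.

How it is judged:
By the outcome, as a careful person would: the job done as asked, in the order asked, and still so for the second after the job is handed in, with the robot touching nothing.
It also fails if it takes over 120 s, if anything falls off the work surface, if the arm or the gripper's body presses on something with over 40 N, if the wrist force passes 120 N, or if a joint passes its speed limit or range.

## Robot

A 6-joint arm with a two-finger parallel gripper is mounted at the origin on a cart in front of the work surface, level with it; the furniture and walls round the work are solid. World frame = base frame: x ahead of the robot, y to its left, z up, the work surface at z = 0. Lengths are in m, angles in rad, forces in N, time in s.
With the tool pointing down it reaches from about 0.275 to 0.825 m from the base axis. Payload 4.9 kg.
Tool frame: the origin (TCP) lies at the very end of the fingers, on their centre line; the grasp point (between the pads) lies 19 mm behind it; z points along the fingers, y is the line along which they close (so a half turn about z gives the same grasp; the last joint's range is limited). The gripper opens to 85 mm and grips with 20 to 120 N. Pads are 22 mm wide; open, the fingers measure 114 mm over their backs; the gripper's body (76 mm by 85 mm) begins 54 mm behind the grasp point. The pads swing forward as they close: fully open they stand 13 mm farther back than shut.
Start: joints at [-1.341, 0.326, -0.193, 1.052, 0, 1.437], TCP at [0.196, -0.514, 0.231] pointing down, gripper open.
Joint ranges: [-2.65, 2.65], [-0.97, 1.79], [-1.3, 1.35], [-1.93, 2.1], [-1.47, 1.37], [-3.14, 3.14]. Speed limits (rad/s): [2.57, 2.57, 3.14, 3.14, 3.14, 3.14].

## Interface

Orientations are given as a 3x3 rotation matrix whose columns are the frame's x, y, z axes.
In Python, from cell import r gives the robot as it stands.
- The arm moves only by the shell command python3 -m creep 'ROWS'. ROWS is JSON, a list of rows, each an object with "linear": the shift along the tool's x, y, z in cm, a list of three; "delta_rot": the turn, a rotation vector about the tool's x, y, z in degrees, a list of three; "grip": the finger opening in cm, from 0 to 8.54. A call has 1 to 12 rows; each row shifts and turns the commanded pose from where the row before left it, along the tool's axes as they then stand; what a row does not reach is not made up. A row lasts 1/12 s, in which the tool goes at most 41.7 mm and 7.16 degrees, less where a joint would pass 70% of its speed; a pose out of reach is approached as far as the arm can. A call is refused whole if a number of a shift passes 4.17 or a number of a turn 7.16, either way. A call with a gripper value outside its range is refused whole. The fingers move at their own pace and stop on an object; the grip force is fixed at half the most. Time passes only in rows, so rows that do not move let the fingers close. It gives the time, the measured TCP pose, the force, the opening and the grip force at its end, in the units of the state.
- r.get_obs(): the state, without advancing time (a new reading comes with each control period).
- r.grab_frame(name): name is "side" or "top" or "wrist"; returns (picture, depth): 384x512x3 uint8, red, green, blue; 384x512 float32, m along the optical axis (not along the pixel's ray), 0 where there is no reading.
- r.camera_params(name): a dict with "fov_y" (degrees; the focal length in pixels is half the picture's height over the tangent of half this angle, whatever the lens; pixels are square), "cx", "cy" (the principal point, pixels), "cam_to_world" (4x4, takes a point from camera to world coordinates); the wrist camera has in their place "hand_eye" (4x4, takes a point from camera to tool coordinates, whose origin is the TCP and whose axes are the flange's). Camera axes: x right, y down, z forward; pixel columns grow to the right and rows downward; lengths in m; the calibration is good to about 2 mm. A picture is of the moment at which its call begins: read the wrist's pose just before it. camera_params takes no time and is no camera call.
- r.job_done(): hands the job in; it is judged then, once.
The state is a dict: "time": time; "joints": joint angles; "qvel": joint speeds; "joint_torque": joint torques, N m; "position": TCP position; "ee_rot": TCP orientation; "force": force on the tool from outside, world axes, zero at the start; "ft_torque": the same for the moment, N m; "opening": finger opening in m; "grasp_force": force on a finger pad.
Only numpy, scipy, OpenCV 4.12 (cv2) and the standard library are available. Lean on these libraries where they do the work, as an engineer would, in place of code of your own. Each camera call takes 0.05 s, during which the arm holds its last target. There are 200 camera calls.

## Working session

There is one attempt and no reset: what is moved stays moved. The work goes in short steps, Python scripts to look and compute and a shell command to move; the robot and the scene stay as the last step left them, time stands still between calls to the robot, and variables do not carry over. Pictures are saved under pics/ and viewed, at most 15 in all, crops included, and the job is handed in when it is done.

```bash
mkdir -p pics; ls; python3 - <<'E'
from cell import r
import cv2,numpy as np
o=r.get_obs();print(o['time'],o['position'],np.round(o['ee_rot'],3).tolist(),o['opening'])
for n in ['side','top']:
    p,d=r.grab_frame(n);cv2.imwrite(f'pics/{n}0.png',p[:,:,::-1]);np.savez(f'{n}0.npz',p=p,d=d)
    c=r.camera_params(n);print(n,c['fov_y'],c['cx'],c['cy'],np.round(c['cam_to_world'],4).tolist())
print(r.camera_params('wrist'))
E
```

```text
pics
0.0 [ 0.19557343 -0.51341707  0.23048913] [[0.935, 0.356, -0.0], [0.356, -0.935, 0.002], [0.0, -0.002, -1.0]] 0.08530343767948721
side 45.43964488858062 252.44358330415338 189.8453507949976 [[0.8481, -0.2222, 0.4809, -0.1014], [-0.5296, -0.3301, 0.7814, -1.0417], [-0.0148, -0.9174, -0.3977, 0.5695], [0.0, 0.0, 0.0, 1.0]]
top 49.444585038772495 262.27386479560545 191.4997216749177 [[0.0097, -0.986, 0.1663, 0.4028], [-0.9999, -0.0114, -0.0091, 0.0037], [0.0109, -0.1661, -0.986, 0.9454], [0.0, 0.0, 0.0, 1.0]]
{'fov_y': 69.0789041474252, 'cx': 253.41507325946012, 'cy': 190.4889333198771, 'hand_eye': array([[ 8.30944488e-04, -9.52966149e-01, -3.03075614e-01,
         7.72062823e-02],
       [ 9.99999629e-01,  7.22790540e-04,  4.69022432e-04,
        -2.52962819e-04],
       [-2.27902315e-04, -3.03075891e-01,  9.52966396e-01,
        -1.43067953e-01],
       [ 0.00000000e+00,  0.00000000e+00,  0.00000000e+00,
         1.00000000e+00]])}
```

View pics/top0.png

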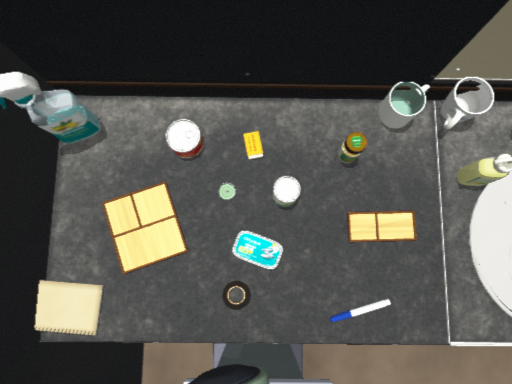

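View pics/side0.png

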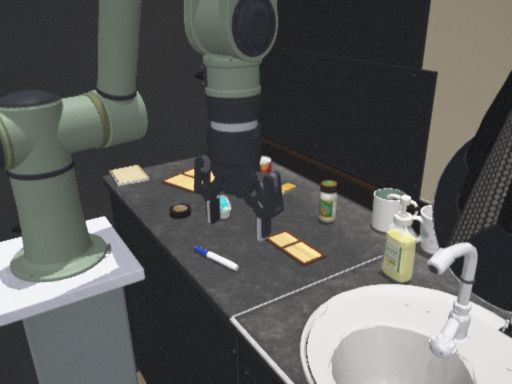

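```bash
cat >h.py <<'E'
import numpy as np,cv2
from cell import r
def world(n,d,cw=None):
    c=r.camera_params(n);f=192/np.tan(np.radians(c['fov_y']/2))
    v,u=np.mgrid[:384,:512]
    P=np.stack([(u-c['cx'])/f*d,(v-c['cy'])/f*d,d],-1)
    M=c['cam_to_world'] if cw is None else cw
    return P@M[:3,:3].T+M[:3,3]
def toplane(n,uv,z,cw=None):
    c=r.camera_params(n);f=192/np.tan(np.radians(c['fov_y']/2))
    M=c['cam_to_world'] if cw is None else cw
    uv=np.atleast_2d(uv).astype(float)
    D=np.c_[(uv-[c['cx'],c['cy']])/f,np.ones(len(uv))]@M[:3,:3].T
    return M[:3,3]+D*((z-M[2,3])/D[:,2])[:,None]
def wristM():
    o=r.get_obs();T=np.eye(4);T[:3,:3]=o['ee_rot'];T[:3,3]=o['position']
    return T@r.camera_params('wrist')['hand_eye']
def rect(xy):
    c,s,a=cv2.minAreaRect(np.float32(xy)*1000)
    return np.round(c,1),np.round(s,1),round(a,1)
E
python3 - <<'E'
from h import *
z=np.load('top0.npz');p,d=z['p'],z['d'];W=world('top',d)
hsv=cv2.cvtColor(p,cv2.COLOR_RGB2HSV)
print('table z',np.median(W[200:230,300:340,2]), W[300,200])
# (name, box u0 u1 v0 v1, zmin,zmax, plane)
for n,(a,b,c,e),lo,hi in [('supper',(95,200,175,280),.002,.02),('night',(335,425,200,252),.002,.02),('flat',(222,295,222,280),.018,.04),('flatall',(222,295,222,280),.008,.04),
  ('tall',(262,310,165,220),.062,.085),('jar',(330,375,125,170),.095,.12),('match',(236,270,122,165),.006,.02),('tea',(212,242,175,207),.007,.03),('wide',(160,210,110,165),.05,.07)]:
    w=W[c:e,a:b].reshape(-1,3);m=(w[:,2]>lo)&(w[:,2]<hi);q=w[m]
    vv,uu=np.nonzero(m.reshape(e-c,b-a))
    print(n,m.sum(),'z',np.round(np.percentile(q[:,2],[10,50,90])*1000,1),rect(q[:,:2]),'rad',round(np.hypot(*q[:,:2].mean(0)),3),'mean',np.round(q[:,:2].mean(0)*1000,1))
E
```

```text
table z 0.00010708885513532884 [0.31882259 0.12933356 0.00172696]
supper 5762 z [2.5 4.5 8.1] (array([480.2, 256.3]), array([238.3, 239.2]), 1.8) rad 0.542 mean [477.  257.9]
night 2265 z [2.4 4.6 8.8] (array([ 487.3, -272.8]), array([116. , 206.3]), 0.6) rad 0.558 mean [ 485.4 -275.3]
flat 1306 z [21.  23.3 25.7] (array([429.7,   4.6]), array([104.4,  62.7]), 69.5) rad 0.43 mean [429.6   4.5]
flatall 1306 z [21.  23.3 25.7] (array([429.7,   4.6]), array([104.4,  62.7]), 69.5) rad 0.43 mean [429.6   4.5]
tall 553 z [67.5 69.6 71.9] (array([556.7, -56.9]), array([55.5, 55.5]), 88.7) rad 0.56 mean [556.7 -56.4]
jar 351 z [102.3 105.4 107.2] (array([ 652.4, -199.5]), array([42.3, 42.3]), 18.1) rad 0.681 mean [ 651.6 -198.6]
match 402 z [10.8 13.2 15.4] (array([670.1,  17.2]), array([61.8, 36.1]), 11.3) rad 0.669 mean [669.3  17.1]
tea 155 z [ 7.2  9.  13.3] (array([560.4,  76.2]), array([37.6, 36.4]), 43.9) rad 0.566 mean [561.4  75.9]
wide 902 z [53.1 55.3 57.8] (array([676.3, 171.7]), array([74.5, 73.6]), 26.8) rad 0.698 mean [676.4 172. ]
```

```bash
python3 - <<'E'
from h import *
z=np.load('top0.npz');p=z['p'];hsv=cv2.cvtColor(p,cv2.COLOR_RGB2HSV)
for n,(a,b,c,e) in [('supper',(95,200,175,280)),('night',(335,425,200,252))]:
    h=hsv[c:e,a:b]; m=((h[...,1]>90)&(h[...,0]<25)&(h[...,2]>40)).astype(np.uint8)
    m=cv2.morphologyEx(m,cv2.MORPH_OPEN,np.ones((2,2)))
    cs=max(cv2.findContours(m,cv2.RETR_EXTERNAL,cv2.CHAIN_APPROX_NONE)[0],key=cv2.contourArea)[:,0]+[a,c]
    print(n,rect(toplane('top',cs,.009)[:,:2]))
    pale=((h[...,2]>170)&(h[...,0]<30)&(h[...,1]>50)).astype(np.uint8)
    for k in cv2.findContours(pale,cv2.RETR_EXTERNAL,cv2.CHAIN_APPROX_NONE)[0]:
        if cv2.contourArea(k)>200: print('  comp',rect(toplane('top',k[:,0]+[a,c],.004)[:,:2]))
E
```

```text
supper (array([476.2, 256.6]), array([170. , 151.3]), 20.0)
  comp (array([440.6, 245.7]), array([ 80. , 143.1]), 20.1)
  comp (array([504.2, 312.3]), array([76.8, 61.3]), 20.0)
  comp (array([528.9, 243.4]), array([77.1, 77.6]), 20.1)
night (array([ 482.9, -276.4]), array([ 67.6, 154.3]), 0.6)
  comp (array([ 484. , -232.5]), array([56.6, 59.7]), 0.6)
  comp (array([ 485.9, -306.7]), array([58.9, 81.2]), 0.6)
```

```bash
cat >g.py <<'E'
import sys
from h import *
def go(x,y,z,yaw=None):
    o=r.get_obs();R=np.array(o['ee_rot']);p=np.array(o['position'])
    cur=np.degrees(np.arctan2(R[1,0],R[0,0]))
    t=0 if yaw is None else (cur-yaw+180)%360-180
    print('t%.1f'%o['time'],'pos',np.round(p*1000,1),'yaw %.1f'%cur,'F',np.round(o['force'],1),'open %.1f'%(o['opening']*1000),'gf %.0f'%o['grasp_force'])
    tilt=np.degrees(R.T@np.cross(R[:,2],[0,0,-1]))
    print('shift cm',np.round(R.T@(np.array([x,y,z])-p)*100,2),'turn',round(t,1),'tiltfix',np.round(tilt,2))
if __name__=='__main__': go(*map(float,sys.argv[1:]))
E
python3 g.py .4297 .0046 .17 69.5
```

```text
t0.1 pos [ 195.6 -513.5  230.6] yaw 20.8 F [ 0.3 -0.5 -0.2] open 85.7 gf 0
shift cm [ 40.31 -40.08   6.13] turn -48.7 tiltfix [-0.09 -0.01  0.  ]
```

```bash

python3 -m creep '[{"linear":[2.24,-2.23,0.3],"delta_rot":[0,0,0],"grip":8.5},{"linear":[2.24,-2.23,0.3],"delta_rot":[0,0,0],"grip":8.5},{"linear":[2.24,-2.23,0.3],"delta_rot":[0,0,0],"grip":8.5},{"linear":[2.24,-2.23,0.3],"delta_rot":[0,0,0],"grip":8.5},{"linear":[2.24,-2.23,0.3],"delta_rot":[0,0,0],"grip":8.5},{"linear":[2.24,-2.23,0.3],"delta_rot":[0,0,0],"grip":8.5}]'
python3 g.py .4297 .0046 .17 69.5
```

```text
time: 0.6
position: [0.2739, -0.3395, 0.2128]
ee_rot: [[0.935, 0.355, -0.0], [0.355, -0.935, 0.001], [0.0, -0.001, -1.0]]
force: [0.3, 0.2, -0.1]
opening: 0.0852
grasp_force: 0.0
t0.6 pos [ 273.9 -339.5  212.8] yaw 20.8 F [ 0.3  0.2 -0.1] open 85.2 gf 0
shift cm [ 26.79 -26.62   4.3 ] turn -48.7 tiltfix [-0.04 -0.    0.  ]
```

Tracks well (slight lag). Continue, then turn.

```bash

python3 -m creep '[{"linear":[2.24,-2.23,0.3],"delta_rot":[0,0,0],"grip":8.5},{"linear":[2.24,-2.23,0.3],"delta_rot":[0,0,0],"grip":8.5},{"linear":[2.24,-2.23,0.3],"delta_rot":[0,0,0],"grip":8.5},{"linear":[2.24,-2.23,0.3],"delta_rot":[0,0,0],"grip":8.5},{"linear":[2.24,-2.23,0.3],"delta_rot":[0,0,0],"grip":8.5},{"linear":[2.24,-2.23,0.3],"delta_rot":[0,0,0],"grip":8.5},{"linear":[2.24,-2.23,0.3],"delta_rot":[0,0,0],"grip":8.5},{"linear":[2.24,-2.23,0.3],"delta_rot":[0,0,0],"grip":8.5},{"linear":[2.24,-2.23,0.3],"delta_rot":[0,0,0],"grip":8.5},{"linear":[2.24,-2.23,0.3],"delta_rot":[0,0,0],"grip":8.5},{"linear":[2.24,-2.23,0.3],"delta_rot":[0,0,0],"grip":8.5}]' >/dev/null
python3 -m creep '[{"linear":[0,0,0],"delta_rot":[0,0,-7],"grip":8.5},{"linear":[0,0,0],"delta_rot":[0,0,-7],"grip":8.5},{"linear":[0,0,0],"delta_rot":[0,0,-7],"grip":8.5},{"linear":[0,0,0],"delta_rot":[0,0,-7],"grip":8.5},{"linear":[0,0,0],"delta_rot":[0,0,-7],"grip":8.5},{"linear":[0,0,0],"delta_rot":[0,0,-7],"grip":8.5},{"linear":[0,0,0],"delta_rot":[0,0,-7],"grip":8.5},{"linear":[0,0,0],"delta_rot":[0,0,0],"grip":8.5}]' >/dev/null
python3 g.py .4297 .0046 .17 69.5
python3 - <<'E'
from h import *
M=wristM();p,d=r.grab_frame('wrist');cv2.imwrite('pics/w1.png',p[:,:,::-1])
W=world('wrist',d,M)
m=(W[...,2]>.015)&(W[...,2]<.035)&(d>0)&(np.hypot(W[...,0]-.43,W[...,1])<.075)
q=W[m];print(m.sum(),np.percentile(q[:,2],[10,50,90]),rect(q[:,:2]))
E
```

```text
t2.2 pos [416.4 -24.1 180. ] yaw 70.0 F [ 0.5 -0.2  0.2] open 85.0 gf 0
shift cm [3.16 0.27 1.  ] turn 0.5 tiltfix [-0.04  0.    0.  ]
5442 [0.02238193 0.0234647  0.02491159] (array([428.5,   5. ]), array([103.4,  63. ]), 69.5)
```

View pics/w1.png

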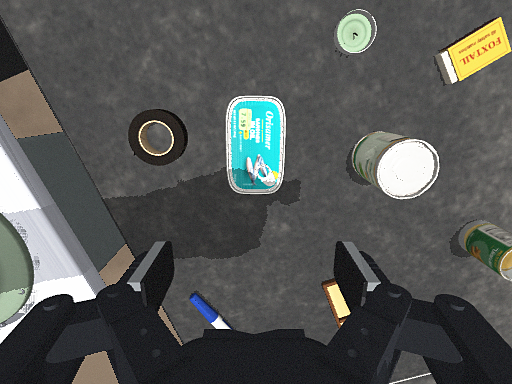

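```bash
python3 g.py .4288 .0050 .10 69.5; python3 - <<'E'
from h import *
p,d=r.grab_frame('wrist');H=r.camera_params('wrist')['hand_eye'];T=world('wrist',d,H)
m=(T[...,2]<.02)&(T[...,2]>-.08)&(d>0)&(abs(T[...,0])<.03)
q=T[m]*1000
for s in (1,-1):
    k=q[q[:,1]*s>0];print(len(k),'y',np.percentile(k[:,1],[1,50,99]).round(1),'z',np.percentile(k[:,2],[50,90,98,99.8]).round(1))
    t=k[k[:,2]>np.percentile(k[:,2],97)];print(t.mean(0).round(1),t.min(0).round(1),t.max(0).round(1))
E
```

```text
t2.2 pos [416.5 -24.2 180.1] yaw 69.7 F [ 0.3 -0.5  0. ] open 85.2 gf 0
shift cm [3.16 0.15 8.01] turn 0.2 tiltfix [-0.03  0.    0.  ]
10917 y [ 2.9 52.8 72.2] z [-67.5 -36.3 -20.8 -14.8]
[  3.4  43.7 -19.3] [-11.   41.8 -23.2] [ 11.7  55.  -13. ]
10897 y [-72.7 -53.2  -2.8] z [-67.6 -36.2 -20.8 -15. ]
[  3.3 -44.1 -19.2] [-11.6 -55.1 -23.2] [ 11.7 -42.3 -12.9]
```

```bash

python3 -m creep '[{"linear":[1.58,0.08,2],"delta_rot":[0,0,0],"grip":8.5},{"linear":[1.58,0.07,2],"delta_rot":[0,0,0],"grip":8.5},{"linear":[0,0,2.5],"delta_rot":[0,0,0],"grip":8.5},{"linear":[0,0,2.5],"delta_rot":[0,0,0],"grip":8.5},{"linear":[0,0,2],"delta_rot":[0,0,0],"grip":8.5},{"linear":[0,0,2],"delta_rot":[0,0,0],"grip":8.5},{"linear":[0,0,0],"delta_rot":[0,0,0],"grip":8.5}]' >/dev/null
python3 g.py .4288 .0050 .003 69.5
```

```text
t2.9 pos [426.2   5.4  47.4] yaw 69.7 F [-1.5 -0.   0. ] open 84.9 gf 0
shift cm [0.06 0.28 4.44] turn 0.2 tiltfix [-0.33  0.07  0.  ]
```

```bash

python3 -m creep '[{"linear":[0,0.1,1.5],"delta_rot":[0,0,0],"grip":8.5},{"linear":[0,0,1.5],"delta_rot":[0,0,0],"grip":8.5},{"linear":[0,0,1.2],"delta_rot":[0,0,0],"grip":8.5},{"linear":[0,0,0],"delta_rot":[0,0,0],"grip":8.5},{"linear":[0,0,0],"delta_rot":[0,0,0],"grip":8.5}]' >/dev/null
python3 g.py .4288 .0050 .003 69.5
```

```text
t3.3 pos [429.9   4.6   8.7] yaw 69.8 F [-0.5 -0.8  0.7] open 85.2 gf 0
shift cm [ 0.01 -0.11  0.57] turn 0.3 tiltfix [-0.04  0.01  0.  ]
```

```bash

python3 -m creep '[{"linear":[0,0,0.5],"delta_rot":[0,0,0],"grip":8.5},{"linear":[0,0,0],"delta_rot":[0,0,0],"grip":5.6},{"linear":[0,0,0],"delta_rot":[0,0,0],"grip":5.6},{"linear":[0,0,0],"delta_rot":[0,0,0],"grip":5.6},{"linear":[0,0,0],"delta_rot":[0,0,0],"grip":5.6},{"linear":[0,0,0],"delta_rot":[0,0,0],"grip":5.6},{"linear":[0,0,0],"delta_rot":[0,0,0],"grip":5.6},{"linear":[0,0,0],"delta_rot":[0,0,0],"grip":5.6}]' >/dev/null
python3 g.py .4288 .0050 .003 69.5
python3 -m creep '[{"linear":[0,0,-1],"delta_rot":[0,0,0],"grip":5.6},{"linear":[0,0,-2],"delta_rot":[0,0,0],"grip":5.6},{"linear":[0,0,-2],"delta_rot":[0,0,0],"grip":5.6},{"linear":[0,0,-2],"delta_rot":[0,0,0],"grip":5.6},{"linear":[0,0,0],"delta_rot":[0,0,0],"grip":5.6},{"linear":[0,0,0],"delta_rot":[0,0,0],"grip":5.6}]' >/dev/null
python3 g.py .4393 .2442 .08 110
python3 - <<'E'
from h import *
M=wristM();p,d=r.grab_frame('wrist');cv2.imwrite('pics/w2.png',p[:,:,::-1])
E
```

```text
t4.0 pos [430.1   4.6   4.4] yaw 69.8 F [-3.4  1.2 10.3] open 58.4 gf 62
shift cm [-0.01 -0.14  0.14] turn 0.3 tiltfix [ 0.04 -0.01  0.  ]
t4.5 pos [431.    4.4  74.2] yaw 69.8 F [-0.7 -0.3 -1.6] open 58.3 gf 65
shift cm [22.8  -7.48 -0.59] turn -40.2 tiltfix [ 0.16 -0.03  0.  ]
```

View pics/w2.png

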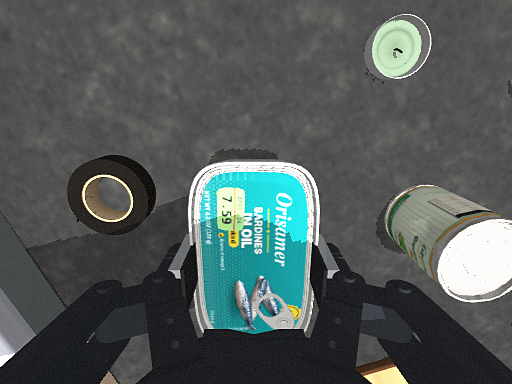

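```bash

python3 -m creep '[{"linear":[2.28,-0.75,0],"delta_rot":[0,0,0],"grip":5.6},{"linear":[2.28,-0.75,0],"delta_rot":[0,0,0],"grip":5.6},{"linear":[2.28,-0.75,0],"delta_rot":[0,0,0],"grip":5.6},{"linear":[2.28,-0.75,0],"delta_rot":[0,0,0],"grip":5.6},{"linear":[2.28,-0.75,0],"delta_rot":[0,0,0],"grip":5.6},{"linear":[2.28,-0.75,0],"delta_rot":[0,0,0],"grip":5.6},{"linear":[2.28,-0.75,0],"delta_rot":[0,0,0],"grip":5.6},{"linear":[2.28,-0.75,0],"delta_rot":[0,0,0],"grip":5.6},{"linear":[2.28,-0.75,0],"delta_rot":[0,0,0],"grip":5.6},{"linear":[2.28,-0.75,0],"delta_rot":[0,0,0],"grip":5.6}]' >/dev/null
python3 -m creep '[{"linear":[0,0,0],"delta_rot":[0,0,-6.7],"grip":5.6},{"linear":[0,0,0],"delta_rot":[0,0,-6.7],"grip":5.6},{"linear":[0,0,0],"delta_rot":[0,0,-6.7],"grip":5.6},{"linear":[0,0,0],"delta_rot":[0,0,-6.7],"grip":5.6},{"linear":[0,0,0],"delta_rot":[0,0,-6.7],"grip":5.6},{"linear":[0,0,0],"delta_rot":[0,0,-6.7],"grip":5.6},{"linear":[0,0,0],"delta_rot":[0,0,0],"grip":5.6},{"linear":[0,0,0],"delta_rot":[0,0,0],"grip":5.6}]' >/dev/null
python3 g.py .4393 .2442 .01 110
python3 - <<'E'
from h import *
M=wristM();p,d=r.grab_frame('wrist');cv2.imwrite('pics/w3.png',p[:,:,::-1]);np.savez('w3.npz',p=p,d=d,M=M)
E
```

```text
t6.0 pos [437.1 244.1  72. ] yaw 109.9 F [-0.6  0.5 -1.3] open 58.2 gf 65
shift cm [-0.06  0.22  6.2 ] turn -0.1 tiltfix [-0.14 -0.    0.  ]
```

View pics/w3.png

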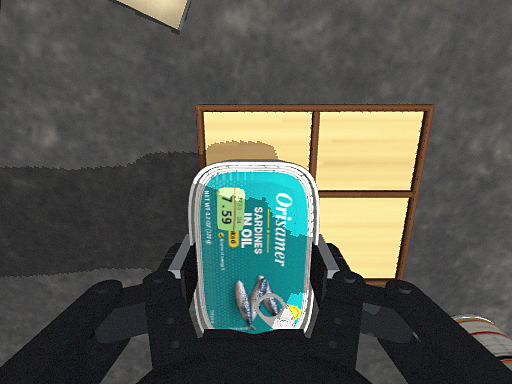

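```bash
python3 - <<'E'
from h import *
M=np.load('w3.npz')['M']
P=toplane('wrist',[[197,104],[435,104],[403,282]],.009,M)[:,:2]*1000;print(P.round(1))
a=np.radians(20);R=np.array([[np.cos(a),-np.sin(a)],[np.sin(a),np.cos(a)]])
for c in [(476.2,256.6),(477.4,258.1)]: print((np.array([c]) +np.array([[-85,75.5],[85,75.5],[85,-75.5]])@R.T).round(1))
E
```

```text
[[373.3 302.1]
 [531.  359.2]
 [582.2 221.6]]
[[370.5 298.5]
 [530.3 356.6]
 [581.9 214.7]]
[[371.7 300. ]
 [531.5 358.1]
 [583.1 216.2]]
```

```bash

python3 -m creep '[{"linear":[0,0.2,1.5],"delta_rot":[0,0,0],"grip":5.6},{"linear":[0,0,1.5],"delta_rot":[0,0,0],"grip":5.6},{"linear":[0,0,1.5],"delta_rot":[0,0,0],"grip":5.6},{"linear":[0,0,0.8],"delta_rot":[0,0,0],"grip":5.6},{"linear":[0,0,0.4],"delta_rot":[0,0,0],"grip":5.6},{"linear":[0,0,0],"delta_rot":[0,0,0],"grip":5.6},{"linear":[0,0,0],"delta_rot":[0,0,0],"grip":5.6}]' >/dev/null
python3 g.py .4393 .2442 .0084 110
```

```text
t6.6 pos [440.1 245.2  16.4] yaw 110.0 F [ 0.4 -0.3 -1.6] open 57.8 gf 65
shift cm [-0.07 -0.11  0.8 ] turn 0.0 tiltfix [-0. -0.  0.]
```

```bash

python3 -m creep '[{"linear":[-0.05,-0.1,0.4],"delta_rot":[0,0,0],"grip":5.6},{"linear":[0,0,0.3],"delta_rot":[0,0,0],"grip":5.6},{"linear":[0,0,0],"delta_rot":[0,0,0],"grip":5.6},{"linear":[0,0,0],"delta_rot":[0,0,0],"grip":5.6}]' >/dev/null
python3 g.py .4393 .2442 .0084 110
python3 -m creep '[{"linear":[0,0,0],"delta_rot":[0,0,0],"grip":7.4},{"linear":[0,0,0],"delta_rot":[0,0,0],"grip":7.4},{"linear":[0,0,0],"delta_rot":[0,0,0],"grip":7.4},{"linear":[0,0,0],"delta_rot":[0,0,0],"grip":7.4},{"linear":[0,0,-1.5],"delta_rot":[0,0,0],"grip":8.0},{"linear":[0,0,-3],"delta_rot":[0,0,0],"grip":8.5},{"linear":[0,0,-3],"delta_rot":[0,0,0],"grip":8.5},{"linear":[0,0,-3],"delta_rot":[0,0,0],"grip":8.5},{"linear":[0,0,-3],"delta_rot":[0,0,0],"grip":8.5},{"linear":[0,0,-3],"delta_rot":[0,0,0],"grip":8.5},{"linear":[0,0,0],"delta_rot":[0,0,0],"grip":8.5},{"linear":[0,0,0],"delta_rot":[0,0,0],"grip":8.5}]' 
python3 - <<'E'
from h import *
M=wristM();p,d=r.grab_frame('wrist');cv2.imwrite('pics/w4.png',p[:,:,::-1])
W=world('wrist',d,M)
m=(W[...,2]>.018)&(W[...,2]<.045)&(d>0)&(np.hypot(W[...,0]-.44,W[...,1]-.244)<.075)
q=W[m];print(m.sum(),np.percentile(q[:,2],[10,50,90]),rect(q[:,:2]))
E
python3 g.py .5565 -.0565 .17 110
```

```text
t7.0 pos [439.2 244.3   9.4] yaw 110.0 F [ 0.6  0.2 -1.7] open 58.1 gf 65
shift cm [-0.02  0.01  0.1 ] turn 0.0 tiltfix [ 0. -0.  0.]
time: 7.97
position: [0.4407, 0.2449, 0.1763]
ee_rot: [[-0.343, 0.939, 0.004], [0.939, 0.343, 0.002], [0.0, 0.005, -1.0]]
force: [0.3, -0.0, -0.7]
opening: 0.0852
grasp_force: 0.0
5212 [0.02641086 0.02746714 0.02895913] (array([439. , 244.2]), array([ 62.7, 105. ]), 19.7)
t8.0 pos [439.5 244.4 174.7] yaw 110.0 F [-0.4 -0.  -0.3] open 84.9 gf 0
shift cm [-32.28   0.68   0.47] turn 0.0 tiltfix [ 0.09 -0.    0.  ]
```

View pics/w4.png

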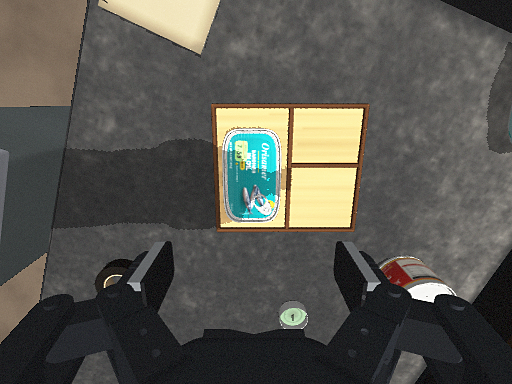

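```bash

python3 -m creep '[{"linear":[-2.69,0.06,0],"delta_rot":[0,0,0],"grip":8.5},{"linear":[-2.69,0.06,0],"delta_rot":[0,0,0],"grip":8.5},{"linear":[-2.69,0.06,0],"delta_rot":[0,0,0],"grip":8.5},{"linear":[-2.69,0.06,0],"delta_rot":[0,0,0],"grip":8.5},{"linear":[-2.69,0.06,0],"delta_rot":[0,0,0],"grip":8.5},{"linear":[-2.69,0.06,0],"delta_rot":[0,0,0],"grip":8.5},{"linear":[-2.69,0.06,0],"delta_rot":[0,0,0],"grip":8.5},{"linear":[-2.69,0.06,0],"delta_rot":[0,0,0],"grip":8.5},{"linear":[-2.69,0.06,0],"delta_rot":[0,0,0],"grip":8.5},{"linear":[-2.69,0.06,0],"delta_rot":[0,0,0],"grip":8.5},{"linear":[-2.69,0.06,0],"delta_rot":[0,0,0],"grip":8.5},{"linear":[-2.69,0.06,0],"delta_rot":[0,0,0],"grip":8.5}]' >/dev/null
python3 -m creep '[{"linear":[0,0,1],"delta_rot":[0,0,0],"grip":8.5},{"linear":[0,0,1],"delta_rot":[0,0,0],"grip":8.5},{"linear":[0,0,0],"delta_rot":[0,0,0],"grip":8.5},{"linear":[0,0,0],"delta_rot":[0,0,0],"grip":8.5}]' >/dev/null
python3 g.py .5567 -.0567 .035 110
```

```text
t9.3 pos [554.7 -55.2 152.4] yaw 110.1 F [-0.1 -0.4 -0.1] open 85.1 gf 0
shift cm [-0.24  0.18 11.74] turn 0.1 tiltfix [-0.2  -0.15  0.  ]
```

```bash

python3 -m creep '[{"linear":[-0.1,0.1,2],"delta_rot":[0,0,0],"grip":8.5},{"linear":[0,0,2],"delta_rot":[0,0,0],"grip":8.5},{"linear":[0,0,1],"delta_rot":[0,0,0],"grip":8.5},{"linear":[0,0,0],"delta_rot":[0,0,0],"grip":8.5},{"linear":[0,0,0],"delta_rot":[0,0,0],"grip":8.5}]' >/dev/null
python3 g.py .5567 -.0567 .035 110
python3 - <<'E'
from h import *
M=wristM();p,d=r.grab_frame('wrist');cv2.imwrite('pics/w5.png',p[:,:,::-1])
W=world('wrist',d,M)
m=(W[...,2]>.064)&(W[...,2]<.08)&(d>0)&(np.hypot(W[...,0]-.5567,W[...,1]+.0567)<.036)
q=W[m];print(m.sum(),np.percentile(q[:,2],[10,50,90]),rect(q[:,:2]))
E
```

```text
t9.8 pos [557.3 -56.3 104.2] yaw 110.1 F [ 0.2 -0.5  0.3] open 84.7 gf 0
shift cm [-0.03 -0.06  6.92] turn 0.1 tiltfix [-0.07 -0.05  0.  ]
5129 [0.06866485 0.06976452 0.07174098] (array([555.8, -55.7]), array([56.1, 56.4]), 18.2)
```

View pics/w5.png

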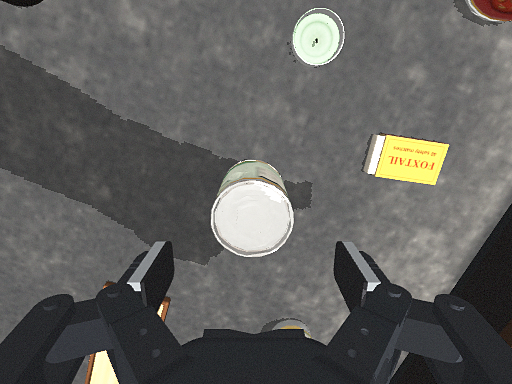

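```bash

python3 -m creep '[{"linear":[0,-0.1,2],"delta_rot":[0,0,0],"grip":8.5},{"linear":[0,0,2],"delta_rot":[0,0,0],"grip":8.5},{"linear":[0,0,1.5],"delta_rot":[0,0,0],"grip":8.5},{"linear":[0,0,1.2],"delta_rot":[0,0,0],"grip":8.5},{"linear":[0,0,0],"delta_rot":[0,0,0],"grip":8.5},{"linear":[0,0,0],"delta_rot":[0,0,0],"grip":8.5}]' >/dev/null
python3 -m creep '[{"linear":[0,0,0],"delta_rot":[0,0,0],"grip":5},{"linear":[0,0,0],"delta_rot":[0,0,0],"grip":5},{"linear":[0,0,0],"delta_rot":[0,0,0],"grip":5},{"linear":[0,0,0],"delta_rot":[0,0,0],"grip":5},{"linear":[0,0,0],"delta_rot":[0,0,0],"grip":5},{"linear":[0,0,0],"delta_rot":[0,0,0],"grip":5},{"linear":[0,0,0],"delta_rot":[0,0,0],"grip":5},{"linear":[0,0,0],"delta_rot":[0,0,0],"grip":5}]' >/dev/null
python3 g.py .5567 -.0567 .035 110
python3 -m creep '[{"linear":[0,0,-1],"delta_rot":[0,0,0],"grip":5},{"linear":[0,0,-2],"delta_rot":[0,0,0],"grip":5},{"linear":[0,0,-2],"delta_rot":[0,0,0],"grip":5},{"linear":[0,0,-2],"delta_rot":[0,0,0],"grip":5},{"linear":[0,0,0],"delta_rot":[0,0,0],"grip":5},{"linear":[0,0,0],"delta_rot":[0,0,0],"grip":5}]' >/dev/null
python3 g.py .5280 .2419 .12 110
```

```text
t11.0 pos [558.1 -57.7  39. ] yaw 110.0 F [-1.4 -0.4  5.2] open 56.1 gf 64
shift cm [ 0.14 -0.09  0.4 ] turn 0.0 tiltfix [0.12 0.1  0.  ]
t11.5 pos [558.1 -57.6 108.9] yaw 110.0 F [-0.9  0.5 -2.2] open 55.9 gf 64
shift cm [29.17  7.44 -1.14] turn 0.0 tiltfix [0.16 0.11 0.  ]
```

```bash

python3 -m creep '[{"linear":[2.64,0.68,0],"delta_rot":[0,0,0],"grip":5},{"linear":[2.64,0.68,0],"delta_rot":[0,0,0],"grip":5},{"linear":[2.64,0.68,0],"delta_rot":[0,0,0],"grip":5},{"linear":[2.64,0.68,0],"delta_rot":[0,0,0],"grip":5},{"linear":[2.64,0.68,0],"delta_rot":[0,0,0],"grip":5},{"linear":[2.64,0.68,0],"delta_rot":[0,0,0],"grip":5},{"linear":[2.64,0.68,0],"delta_rot":[0,0,0],"grip":5},{"linear":[2.64,0.68,0],"delta_rot":[0,0,0],"grip":5},{"linear":[2.64,0.68,0],"delta_rot":[0,0,0],"grip":5},{"linear":[2.64,0.68,0],"delta_rot":[0,0,0],"grip":5},{"linear":[2.64,0.68,0],"delta_rot":[0,0,0],"grip":5},{"linear":[0,0,0],"delta_rot":[0,0,0],"grip":5}]' >/dev/null
python3 -m creep '[{"linear":[0,0,0],"delta_rot":[0,0,0],"grip":5},{"linear":[0,0,0],"delta_rot":[0,0,0],"grip":5}]'>/dev/null
python3 g.py .5283 .2410 .043 110
```

```text
t12.7 pos [526.8 240.5 106.2] yaw 110.1 F [ 0.  -0.  -1.1] open 56.0 gf 64
shift cm [-0.    0.17  6.32] turn 0.1 tiltfix [-0.12  0.02  0.  ]
```

```bash

python3 -m creep '[{"linear":[0,0.1,1.5],"delta_rot":[0,0,0],"grip":5},{"linear":[0,0,1.5],"delta_rot":[0,0,0],"grip":5},{"linear":[0,0,1.5],"delta_rot":[0,0,0],"grip":5},{"linear":[0,0,0.8],"delta_rot":[0,0,0],"grip":5},{"linear":[0,0,0],"delta_rot":[0,0,0],"grip":5},{"linear":[0,0,0],"delta_rot":[0,0,0],"grip":5}]' >/dev/null
python3 g.py .5283 .2410 .043 110
```

```text
t13.2 pos [528.4 240.4  54. ] yaw 110.0 F [ 0.3 -0.  -1.5] open 55.8 gf 64
shift cm [0.06 0.01 1.1 ] turn -0.0 tiltfix [-0.08  0.    0.  ]
```

```bash

python3 -m creep '[{"linear":[0.05,0,0.5],"delta_rot":[0,0,0],"grip":5},{"linear":[0,0,0.45],"delta_rot":[0,0,0],"grip":5},{"linear":[0,0,0],"delta_rot":[0,0,0],"grip":5},{"linear":[0,0,0],"delta_rot":[0,0,0],"grip":5},{"linear":[0,0,0],"delta_rot":[0,0,0],"grip":5}]' >/dev/null
python3 g.py .5283 .2410 .043 110
python3 -m creep '[{"linear":[0,0,0],"delta_rot":[0,0,0],"grip":7.4},{"linear":[0,0,0],"delta_rot":[0,0,0],"grip":7.4},{"linear":[0,0,0],"delta_rot":[0,0,0],"grip":7.4},{"linear":[0,0,0],"delta_rot":[0,0,0],"grip":7.4},{"linear":[0,0,-1.5],"delta_rot":[0,0,0],"grip":7.4},{"linear":[0,0,-3],"delta_rot":[0,0,0],"grip":7.4},{"linear":[0,0,-3],"delta_rot":[0,0,0],"grip":7.4},{"linear":[0,0,-3],"delta_rot":[0,0,0],"grip":7.4},{"linear":[0,0,-3],"delta_rot":[0,0,0],"grip":7.4},{"linear":[0,0,-3],"delta_rot":[0,0,0],"grip":8.5},{"linear":[0,0,0],"delta_rot":[0,0,0],"grip":8.5},{"linear":[0,0,0],"delta_rot":[0,0,0],"grip":8.5}]' >/dev/null
python3 - <<'E'
from h import *
M=wristM();p,d=r.grab_frame('wrist');cv2.imwrite('pics/w6.png',p[:,:,::-1])
W=world('wrist',d,M)
m=(W[...,2]>.068)&(W[...,2]<.085)&(d>0)&(np.hypot(W[...,0]-.528,W[...,1]-.242)<.04)
q=W[m];print(m.sum(),np.percentile(q[:,2],[10,50,90]),rect(q[:,:2]))
E
python3 g.py .652 -.199 .23 110;python3 -c "
from h import *;print(np.round(r.get_obs()['joints'],2))"
```

```text
t13.6 pos [528.6 242.   45. ] yaw 110.1 F [-0.2  0.5 -1.6] open 55.9 gf 64
shift cm [-0.08 -0.06  0.2 ] turn 0.1 tiltfix [0.02 0.   0.  ]
2304 [0.07259853 0.0737616  0.07572352] (array([527.4, 244.5]), array([55.1, 55.9]), 20.5)
t14.6 pos [528.7 242.  210.2] yaw 110.0 F [ 0.2 -0.3 -1.4] open 85.3 gf 0
shift cm [-45.65  -3.53  -1.98] turn 0.0 tiltfix [0.07 0.   0.  ]
[ 0.3   0.4  -0.14  1.03 -0.    1.52]
```

View pics/w6.png

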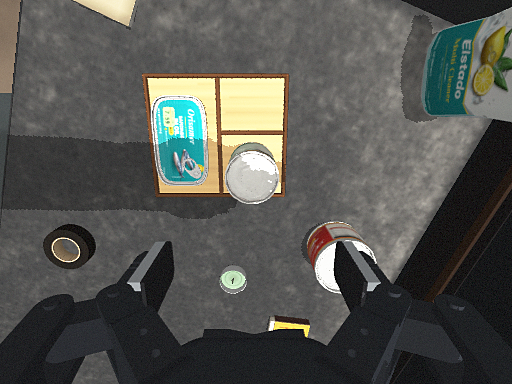

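```bash

python3 -m creep '[{"linear":[-2.54,-0.2,-0.1],"delta_rot":[0,0,0],"grip":8.5},{"linear":[-2.54,-0.2,-0.1],"delta_rot":[0,0,0],"grip":8.5},{"linear":[-2.54,-0.2,-0.1],"delta_rot":[0,0,0],"grip":8.5},{"linear":[-2.54,-0.2,-0.1],"delta_rot":[0,0,0],"grip":8.5},{"linear":[-2.54,-0.2,-0.1],"delta_rot":[0,0,0],"grip":8.5},{"linear":[-2.54,-0.2,-0.1],"delta_rot":[0,0,0],"grip":8.5},{"linear":[-2.54,-0.2,-0.1],"delta_rot":[0,0,0],"grip":8.5},{"linear":[-2.54,-0.2,-0.1],"delta_rot":[0,0,0],"grip":8.5},{"linear":[-2.54,-0.2,-0.1],"delta_rot":[0,0,0],"grip":8.5}]' >/dev/null
python3 -m creep '[{"linear":[-2.54,-0.2,-0.1],"delta_rot":[0,0,0],"grip":8.5},{"linear":[-2.54,-0.2,-0.1],"delta_rot":[0,0,0],"grip":8.5},{"linear":[-2.54,-0.2,-0.1],"delta_rot":[0,0,0],"grip":8.5},{"linear":[-2.54,-0.2,-0.1],"delta_rot":[0,0,0],"grip":8.5},{"linear":[-2.54,-0.2,-0.1],"delta_rot":[0,0,0],"grip":8.5},{"linear":[-2.54,-0.2,-0.1],"delta_rot":[0,0,0],"grip":8.5},{"linear":[-2.54,-0.2,-0.1],"delta_rot":[0,0,0],"grip":8.5},{"linear":[-2.54,-0.2,-0.1],"delta_rot":[0,0,0],"grip":8.5},{"linear":[-2.54,-0.2,-0.1],"delta_rot":[0,0,0],"grip":8.5},{"linear":[0,0,0],"delta_rot":[0,0,0],"grip":8.5},{"linear":[0,0,0],"delta_rot":[0,0,0],"grip":8.5}]' >/dev/null
python3 g.py .652 -.199 .15 110
python3 - <<'E'
from h import *
M=wristM();p,d=r.grab_frame('wrist');cv2.imwrite('pics/w7.png',p[:,:,::-1])
W=world('wrist',d,M)
m=(W[...,2]>.098)&(W[...,2]<.112)&(d>0)&(np.hypot(W[...,0]-.652,W[...,1]+.199)<.036)
q=W[m];print(m.sum(),np.percentile(q[:,2],[10,50,90]),rect(q[:,:2]))
E
```

```text
t16.3 pos [ 650.4 -201.   225.2] yaw 109.9 F [-0.6  0.9  0.8] open 85.1 gf 0
shift cm [0.11 0.24 7.52] turn -0.1 tiltfix [-0.15 -0.15  0.  ]
1485 [0.10475964 0.10587393 0.10683046] (array([ 651.9, -199.4]), array([42.8, 42.5]), 39.7)
```

View pics/w7.png

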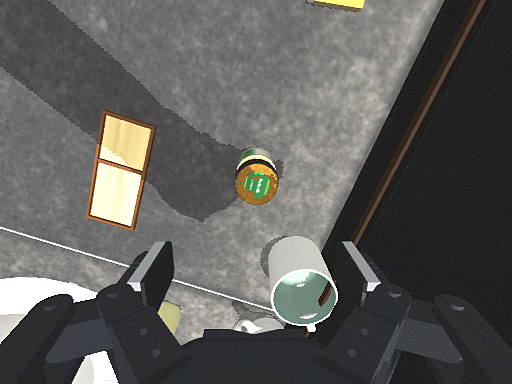

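```bash
python3 - <<'E'
from h import *
z=np.load('top0.npz');W=world('top',z['d'])[78:135,375:430].reshape(-1,3);W=W[W[:,2]>.02]
print('mug x,y range',W[:,:2].min(0),W[:,:2].max(0),'zmax',np.percentile(W[:,2],99))
a=np.radians(110);q=(W[:,:2]-[.652,-.199])@np.array([[np.cos(a),np.sin(a)],[np.sin(a),-np.cos(a)]]).T*1000
print('tool frame',q.min(0),q.max(0)); k=abs(q[:,0])<25;print('near x band',k.sum(),q[k].min(0) if k.any() else '')
print('within body',((abs(q[:,0])<45)&(abs(q[:,1])<50)).sum(), 'closest',np.hypot(*q.T).min())
E
```

```text
mug x,y range [ 0.40280995 -0.39254309] [0.79735078 0.00371747] zmax 0.9454454777744704
tool frame [-230.31297284 -164.82859013] [275.72012856 119.24072051]
near x band 0 
within body 0 closest 115.52610778543855
```

```bash

python3 -m creep '[{"linear":[0.1,0.1,2],"delta_rot":[0,0,0],"grip":8.5},{"linear":[0,0,2],"delta_rot":[0,0,0],"grip":8.5},{"linear":[0,0,2],"delta_rot":[0,0,0],"grip":8.5},{"linear":[0,0,2],"delta_rot":[0,0,0],"grip":8.5},{"linear":[0,0,1],"delta_rot":[0,0,0],"grip":8.5},{"linear":[0,0,0],"delta_rot":[0,0,0],"grip":8.5},{"linear":[0,0,0],"delta_rot":[0,0,0],"grip":8.5}]' >/dev/null
python3 g.py .6519 -.1993 .043 110
```

```text
t16.9 pos [ 651.5 -197.7  137.5] yaw 110.1 F [1.  0.6 0.9] open 85.2 gf 0
shift cm [-0.18 -0.01  9.45] turn 0.1 tiltfix [-0.06 -0.07  0.  ]
```

```bash

python3 -m creep '[{"linear":[-0.15,0,2],"delta_rot":[0,0,0],"grip":8.5},{"linear":[0,0,2],"delta_rot":[0,0,0],"grip":8.5},{"linear":[0,0,2],"delta_rot":[0,0,0],"grip":8.5},{"linear":[0,0,1.5],"delta_rot":[0,0,0],"grip":8.5},{"linear":[0,0,1.3],"delta_rot":[0,0,0],"grip":8.5},{"linear":[0,0,0],"delta_rot":[0,0,0],"grip":8.5},{"linear":[0,0,0],"delta_rot":[0,0,0],"grip":8.5},{"linear":[0,0,0],"delta_rot":[0,0,0],"grip":8.5}]' >/dev/null
python3 g.py .6519 -.1993 .043 110
python3 -m creep '[{"linear":[0,0,0],"delta_rot":[0,0,0],"grip":3.5},{"linear":[0,0,0],"delta_rot":[0,0,0],"grip":3.5},{"linear":[0,0,0],"delta_rot":[0,0,0],"grip":3.5},{"linear":[0,0,0],"delta_rot":[0,0,0],"grip":3.5},{"linear":[0,0,0],"delta_rot":[0,0,0],"grip":3.5},{"linear":[0,0,0],"delta_rot":[0,0,0],"grip":3.5},{"linear":[0,0,0],"delta_rot":[0,0,0],"grip":3.5},{"linear":[0,0,0],"delta_rot":[0,0,0],"grip":3.5},{"linear":[0,0,0],"delta_rot":[0,0,0],"grip":3.5},{"linear":[0,0,0],"delta_rot":[0,0,0],"grip":3.5}]' >/dev/null
python3 g.py .6519 -.1993 .043 110
```

```text
t17.6 pos [ 653.5 -200.5   51.3] yaw 110.1 F [-0.5 -0.4 -0. ] open 85.0 gf 0
shift cm [ 0.17 -0.11  0.83] turn 0.1 tiltfix [0.09 0.09 0.  ]
t18.4 pos [ 653.  -200.4   50.9] yaw 110.0 F [-2.1  0.1  5.2] open 42.6 gf 61
shift cm [ 0.15 -0.07  0.79] turn 0.0 tiltfix [0.06 0.07 0.  ]
```

```bash

python3 -m creep '[{"linear":[0,0,-1],"delta_rot":[0,0,0],"grip":3.5},{"linear":[0,0,-2],"delta_rot":[0,0,0],"grip":3.5},{"linear":[0,0,-2.5],"delta_rot":[0,0,0],"grip":3.5},{"linear":[0,0,-2.5],"delta_rot":[0,0,0],"grip":3.5},{"linear":[0,0,-2.5],"delta_rot":[0,0,0],"grip":3.5},{"linear":[0,0,-2.5],"delta_rot":[0,0,0],"grip":3.5},{"linear":[0,0,-2],"delta_rot":[0,0,0],"grip":3.5},{"linear":[0,0,0],"delta_rot":[0,0,0],"grip":3.5},{"linear":[0,0,0],"delta_rot":[0,0,0],"grip":3.5}]' >/dev/null
python3 g.py .503 .3105 .20 110
```

```text
t19.2 pos [ 653.1 -200.3  201.2] yaw 110.0 F [-0.1  0.2 -1. ] open 42.9 gf 61
shift cm [5.313e+01 3.410e+00 3.000e-02] turn 0.0 tiltfix [0.11 0.1  0.  ]
```

```bash

python3 -m creep '[{"linear":[2.66,0.17,0],"delta_rot":[0,0,0],"grip":3.5},{"linear":[2.66,0.17,0],"delta_rot":[0,0,0],"grip":3.5},{"linear":[2.66,0.17,0],"delta_rot":[0,0,0],"grip":3.5},{"linear":[2.66,0.17,0],"delta_rot":[0,0,0],"grip":3.5},{"linear":[2.66,0.17,0],"delta_rot":[0,0,0],"grip":3.5},{"linear":[2.66,0.17,0],"delta_rot":[0,0,0],"grip":3.5},{"linear":[2.66,0.17,0],"delta_rot":[0,0,0],"grip":3.5},{"linear":[2.66,0.17,0],"delta_rot":[0,0,0],"grip":3.5},{"linear":[2.66,0.17,0],"delta_rot":[0,0,0],"grip":3.5},{"linear":[2.66,0.17,0],"delta_rot":[0,0,0],"grip":3.5}]' >/dev/null
python3 -m creep '[{"linear":[2.66,0.17,0],"delta_rot":[0,0,0],"grip":3.5},{"linear":[2.66,0.17,0],"delta_rot":[0,0,0],"grip":3.5},{"linear":[2.66,0.17,0],"delta_rot":[0,0,0],"grip":3.5},{"linear":[2.66,0.17,0],"delta_rot":[0,0,0],"grip":3.5},{"linear":[2.66,0.17,0],"delta_rot":[0,0,0],"grip":3.5},{"linear":[2.66,0.17,0],"delta_rot":[0,0,0],"grip":3.5},{"linear":[2.66,0.17,0],"delta_rot":[0,0,0],"grip":3.5},{"linear":[2.66,0.17,0],"delta_rot":[0,0,0],"grip":3.5},{"linear":[2.66,0.17,0],"delta_rot":[0,0,0],"grip":3.5},{"linear":[2.66,0.17,0],"delta_rot":[0,0,0],"grip":3.5},{"linear":[0,0,0],"delta_rot":[0,0,0],"grip":3.5},{"linear":[0,0,0],"delta_rot":[0,0,0],"grip":3.5}]' >/dev/null
python3 g.py .503 .3105 .055 110
```

```text
t21.0 pos [500.4 312.  197.9] yaw 110.2 F [ 0.5 -0.2 -0.6] open 42.6 gf 61
shift cm [-0.22  0.24 14.29] turn 0.2 tiltfix [-0.18  0.03  0.  ]
```

```bash

python3 -m creep '[{"linear":[-0.2,0.1,2],"delta_rot":[0,0,0],"grip":3.5},{"linear":[0,0,2.5],"delta_rot":[0,0,0],"grip":3.5},{"linear":[0,0,2.5],"delta_rot":[0,0,0],"grip":3.5},{"linear":[0,0,2],"delta_rot":[0,0,0],"grip":3.5},{"linear":[0,0,2],"delta_rot":[0,0,0],"grip":3.5},{"linear":[0,0,1],"delta_rot":[0,0,0],"grip":3.5},{"linear":[0,0,0],"delta_rot":[0,0,0],"grip":3.5},{"linear":[0,0,0],"delta_rot":[0,0,0],"grip":3.5},{"linear":[0,0,0],"delta_rot":[0,0,0],"grip":3.5}]' >/dev/null
python3 g.py .5033 .3097 .055 110
```

```text
t21.8 pos [504.6 309.7  80.8] yaw 110.0 F [ 0.2  0.  -0.3] open 42.5 gf 61
shift cm [ 0.04 -0.12  2.58] turn 0.0 tiltfix [ 0.08 -0.    0.  ]
```

```bash

python3 -m creep '[{"linear":[0,-0.1,1],"delta_rot":[0,0,0],"grip":3.5},{"linear":[0,0,0.8],"delta_rot":[0,0,0],"grip":3.5},{"linear":[0,0,0.6],"delta_rot":[0,0,0],"grip":3.5},{"linear":[0,0,0],"delta_rot":[0,0,0],"grip":3.5},{"linear":[0,0,0],"delta_rot":[0,0,0],"grip":3.5},{"linear":[0,0,0],"delta_rot":[0,0,0],"grip":3.5}]' >/dev/null
python3 g.py .5033 .3097 .055 110
```

```text
t22.2 pos [502.6 309.4  55.5] yaw 110.1 F [-0.5 -0.1 -0.7] open 42.9 gf 61
shift cm [0.   0.08 0.05] turn 0.1 tiltfix [-0.02  0.    0.  ]
```

```bash

python3 -m creep '[{"linear":[0,0,0],"delta_rot":[0,0,0],"grip":6.6},{"linear":[0,0,0],"delta_rot":[0,0,0],"grip":6.6},{"linear":[0,0,0],"delta_rot":[0,0,0],"grip":6.6},{"linear":[0,0,0],"delta_rot":[0,0,0],"grip":6.6},{"linear":[0,0,0],"delta_rot":[0,0,0],"grip":6.6},{"linear":[0,0,-1.5],"delta_rot":[0,0,0],"grip":6.6},{"linear":[0,0,-3],"delta_rot":[0,0,0],"grip":6.6},{"linear":[0,0,-3],"delta_rot":[0,0,0],"grip":6.6},{"linear":[0,0,-3],"delta_rot":[0,0,0],"grip":6.6},{"linear":[0,0,-3],"delta_rot":[0,0,0],"grip":6.6},{"linear":[0,0,-3],"delta_rot":[0,0,0],"grip":6.6},{"linear":[0,0,0],"delta_rot":[0,0,0],"grip":6.6}]' >/dev/null
python3 g.py .6698 .0172 .17 191.3
python3 - <<'E'
from h import *
M=wristM();p,d=r.grab_frame('wrist');cv2.imwrite('pics/w8.png',p[:,:,::-1])
W=world('wrist',d,M)
m=(W[...,2]>.1)&(W[...,2]<.12)&(d>0)&(np.hypot(W[...,0]-.503,W[...,1]-.31)<.036)
q=W[m];print(m.sum(),np.percentile(q[:,2],[10,50,90]),rect(q[:,:2]))
E
```

```text
t23.2 pos [505.8 310.9 227.5] yaw 110.0 F [0.3 0.8 0.2] open 65.8 gf 0
shift cm [-33.22   5.28   5.78] turn -81.3 tiltfix [ 0.6  -0.05  0.  ]
1531 [0.10849954 0.10985108 0.11083282] (array([502. , 310.4]), array([42.2, 43.4]), 18.6)
```

View pics/w8.png

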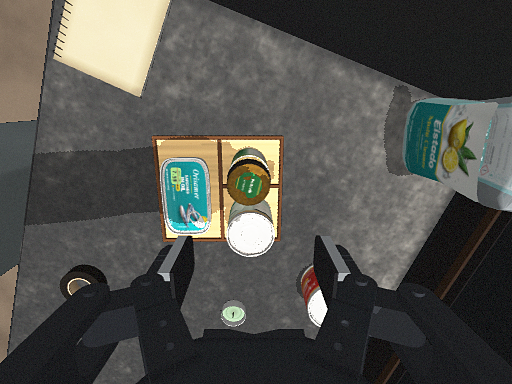

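```bash

python3 -m creep '[{"linear":[-2.77,0.44,0.4],"delta_rot":[0,0,0],"grip":7.0},{"linear":[-2.77,0.44,0.4],"delta_rot":[0,0,0],"grip":7.0},{"linear":[-2.77,0.44,0.4],"delta_rot":[0,0,0],"grip":7.0},{"linear":[-2.77,0.44,0.4],"delta_rot":[0,0,0],"grip":7.0},{"linear":[-2.77,0.44,0.4],"delta_rot":[0,0,0],"grip":7.0},{"linear":[-2.77,0.44,0.4],"delta_rot":[0,0,0],"grip":7.0},{"linear":[-2.77,0.44,0.4],"delta_rot":[0,0,0],"grip":7.0},{"linear":[-2.77,0.44,0.4],"delta_rot":[0,0,0],"grip":7.0},{"linear":[-2.77,0.44,0.4],"delta_rot":[0,0,0],"grip":7.0},{"linear":[-2.77,0.44,0.4],"delta_rot":[0,0,0],"grip":7.0},{"linear":[-2.77,0.44,0.4],"delta_rot":[0,0,0],"grip":7.0},{"linear":[-2.77,0.44,0.4],"delta_rot":[0,0,0],"grip":7.0}]' >/dev/null
python3 -m creep '[{"linear":[0,0,0],"delta_rot":[0,0,-6.8],"grip":7.0},{"linear":[0,0,0],"delta_rot":[0,0,-6.8],"grip":7.0},{"linear":[0,0,0],"delta_rot":[0,0,-6.8],"grip":7.0},{"linear":[0,0,0],"delta_rot":[0,0,-6.8],"grip":7.0},{"linear":[0,0,0],"delta_rot":[0,0,-6.8],"grip":7.0},{"linear":[0,0,0],"delta_rot":[0,0,-6.8],"grip":7.0},{"linear":[0,0,0],"delta_rot":[0,0,-6.8],"grip":7.0},{"linear":[0,0,0],"delta_rot":[0,0,-6.8],"grip":7.0},{"linear":[0,0,0],"delta_rot":[0,0,-6.8],"grip":7.0},{"linear":[0,0,0],"delta_rot":[0,0,-6.8],"grip":7.0},{"linear":[0,0,0],"delta_rot":[0,0,-6.8],"grip":7.0},{"linear":[0,0,0],"delta_rot":[0,0,-6.8],"grip":7.0}]' >/dev/null
python3 -m creep '[{"linear":[0,0,0],"delta_rot":[0,0,0],"grip":7.0},{"linear":[0,0,0],"delta_rot":[0,0,0],"grip":7.0}]' >/dev/null
python3 g.py .6698 .0172 .17 191.3
python3 - <<'E'
from h import *
M=wristM();p,d=r.grab_frame('wrist')
W=world('wrist',d,M)
h=cv2.cvtColor(p,cv2.COLOR_RGB2HSV)
m=(W[...,2]>.006)&(W[...,2]<.02)&(d>0)&(np.hypot(W[...,0]-.67,W[...,1]-.017)<.045)
q=W[m];print(m.sum(),np.percentile(q[:,2],[10,50,90]),rect(q[:,:2]))
m2=m&(h[...,1]>110);q=W[m2];print('sleeve',m2.sum(),rect(q[:,:2]))
E
```

```text
t25.5 pos [665.6  15.3 171.6] yaw -168.5 F [-0.8 -0.1 -0.6] open 69.9 gf 0
shift cm [-0.45  0.1   0.16] turn 0.2 tiltfix [ 0.03 -0.1   0.  ]
1730 [0.01235889 0.01365537 0.01461538] (array([668.8,  18. ]), array([60.8, 36. ]), 10.9)
sleeve 1501 (array([672.1,  18.5]), array([54.2, 35.6]), 10.9)
```

```bash

python3 g.py .6705 .0181 .004 191.1
python3 -m creep '[{"linear":[-0.4,-0.1,2.5],"delta_rot":[0,0,0],"grip":6.5},{"linear":[0,0,2.5],"delta_rot":[0,0,0],"grip":6.5},{"linear":[0,0,2.5],"delta_rot":[0,0,0],"grip":6.5},{"linear":[0,0,2.5],"delta_rot":[0,0,0],"grip":6.5},{"linear":[0,0,2.5],"delta_rot":[0,0,0],"grip":6.5},{"linear":[0,0,1],"delta_rot":[0,0,0],"grip":6.5},{"linear":[0,0,0],"delta_rot":[0,0,0],"grip":6.5},{"linear":[0,0,0],"delta_rot":[0,0,0],"grip":6.5},{"linear":[0,0,0],"delta_rot":[0,0,0],"grip":6.5}]' >/dev/null
python3 g.py .6705 .0181 .004 191.1
```

```text
t25.5 pos [665.8  15.3 171.8] yaw -168.5 F [-0.3  0.5 -0.4] open 69.8 gf 0
shift cm [-0.54  0.17 16.78] turn 0.4 tiltfix [ 0.02 -0.08  0.  ]
t26.3 pos [671.7  15.   39.4] yaw -168.4 F [ 0.1 -0.5  0.5] open 65.3 gf 0
shift cm [0.06 0.33 3.54] turn 0.5 tiltfix [-0.04  0.13  0.  ]
```

```bash

python3 -m creep '[{"linear":[0.05,0.32,1],"delta_rot":[0,0,0],"grip":6.0},{"linear":[0,0,1],"delta_rot":[0,0,0],"grip":6.0},{"linear":[0,0,0.8],"delta_rot":[0,0,0],"grip":6.0},{"linear":[0,0,0],"delta_rot":[0,0,0],"grip":6.0},{"linear":[0,0,0],"delta_rot":[0,0,0],"grip":6.0},{"linear":[0,0,0],"delta_rot":[0,0,0],"grip":6.0}]' >/dev/null
python3 g.py .6705 .0181 .004 191.1
```

```text
t26.8 pos [669.2  18.1   9.7] yaw -168.4 F [ 0.1 -0.8 -0.1] open 59.6 gf 0
shift cm [-0.12 -0.03  0.57] turn 0.5 tiltfix [ 0.   -0.01  0.  ]
```

```bash

python3 -m creep '[{"linear":[-0.1,0,0.5],"delta_rot":[0,0,0],"grip":6.0},{"linear":[0,0,0],"delta_rot":[0,0,0],"grip":6.0},{"linear":[0,0,0],"delta_rot":[0,0,0],"grip":6.0},{"linear":[0,0,0],"delta_rot":[0,0,0],"grip":3.3},{"linear":[0,0,0],"delta_rot":[0,0,0],"grip":3.3},{"linear":[0,0,0],"delta_rot":[0,0,0],"grip":3.3},{"linear":[0,0,0],"delta_rot":[0,0,0],"grip":3.3},{"linear":[0,0,0],"delta_rot":[0,0,0],"grip":3.3},{"linear":[0,0,0],"delta_rot":[0,0,0],"grip":3.3}]' >/dev/null
python3 g.py .6705 .0181 .004 191.1
python3 -m creep '[{"linear":[0,0,-1],"delta_rot":[0,0,0],"grip":3.3},{"linear":[0,0,-2],"delta_rot":[0,0,0],"grip":3.3},{"linear":[0,0,-3],"delta_rot":[0,0,0],"grip":3.3},{"linear":[0,0,-3],"delta_rot":[0,0,0],"grip":3.3},{"linear":[0,0,0],"delta_rot":[0,0,0],"grip":3.3},{"linear":[0,0,0],"delta_rot":[0,0,0],"grip":3.3}]' >/dev/null
python3 g.py .484 -.3072 .10 270.6
python3 - <<'E'
from h import *
p,d=r.grab_frame('wrist');cv2.imwrite('pics/w9.png',p[150:,100:420,::-1]);H=r.camera_params('wrist')['hand_eye'];T=world('wrist',d,H)
q=T[(d>0)&(abs(T[...,0])<.03)&(abs(T[...,1])<.05)&(T[...,2]<.03)&(T[...,2]>-.06)]*1000
for lo,hi in [(-34,-19.5),(-17,17),(19.5,34)]:
    k=q[(q[:,1]>lo)&(q[:,1]<hi)&(q[:,0]>-8)];print(lo,len(k),np.percentile(k[:,2],[50,90,98]).round(1))
h=cv2.cvtColor(p,cv2.COLOR_RGB2HSV)
m=(T[...,2]<.03)&(T[...,2]>-.06)&(d>0)&(h[...,1]>110)&(h[...,2]>80);k=T[m]*1000
print('box top tool z',np.percentile(k[:,2],[5,50,95]).round(1),rect(k[:,:2]/1000))
E
```

```text
t27.5 pos [670.6  18.3   5.3] yaw -168.4 F [-1.6 -0.1  4.3] open 34.0 gf 55
shift cm [ 0.02 -0.02  0.13] turn 0.5 tiltfix [-0.01  0.05  0.  ]
t28.0 pos [672.   18.2  97.6] yaw -168.4 F [-0.8  0.9 -0.3] open 34.4 gf 55
shift cm [ 24.98 -28.08  -0.32] turn -79.0 tiltfix [-0.08  0.26  0.  ]
-34 1679 [-47.8 -17.9  -9.6]
-17 4532 [-8.3 -7.1 -6.3]
19.5 1681 [-47.  -17.   -9.4]
box top tool z [-9.3 -8.4 -7.4] (array([-39.8, -32.1]), array([147., 293.]), 11.0)
```

View pics/w9.png

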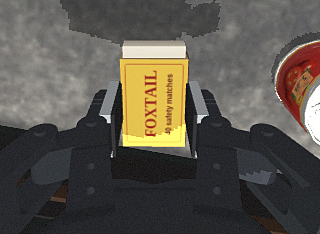

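```bash

python3 -m creep '[{"linear":[2.08,-2.34,0],"delta_rot":[0,0,0],"grip":3.3},{"linear":[2.08,-2.34,0],"delta_rot":[0,0,0],"grip":3.3},{"linear":[2.08,-2.34,0],"delta_rot":[0,0,0],"grip":3.3},{"linear":[2.08,-2.34,0],"delta_rot":[0,0,0],"grip":3.3},{"linear":[2.08,-2.34,0],"delta_rot":[0,0,0],"grip":3.3},{"linear":[2.08,-2.34,0],"delta_rot":[0,0,0],"grip":3.3},{"linear":[2.08,-2.34,0],"delta_rot":[0,0,0],"grip":3.3},{"linear":[2.08,-2.34,0],"delta_rot":[0,0,0],"grip":3.3},{"linear":[2.08,-2.34,0],"delta_rot":[0,0,0],"grip":3.3},{"linear":[2.08,-2.34,0],"delta_rot":[0,0,0],"grip":3.3},{"linear":[2.08,-2.34,0],"delta_rot":[0,0,0],"grip":3.3},{"linear":[2.08,-2.34,0],"delta_rot":[0,0,0],"grip":3.3}]' >/dev/null
python3 -m creep '[{"linear":[0,0,0],"delta_rot":[0,0,-6.6],"grip":3.3},{"linear":[0,0,0],"delta_rot":[0,0,-6.6],"grip":3.3},{"linear":[0,0,0],"delta_rot":[0,0,-6.6],"grip":3.3},{"linear":[0,0,0],"delta_rot":[0,0,-6.6],"grip":3.3},{"linear":[0,0,0],"delta_rot":[0,0,-6.6],"grip":3.3},{"linear":[0,0,0],"delta_rot":[0,0,-6.6],"grip":3.3},{"linear":[0,0,0],"delta_rot":[0,0,-6.6],"grip":3.3},{"linear":[0,0,0],"delta_rot":[0,0,-6.6],"grip":3.3},{"linear":[0,0,0],"delta_rot":[0,0,-6.6],"grip":3.3},{"linear":[0,0,0],"delta_rot":[0,0,-6.6],"grip":3.3},{"linear":[0,0,0],"delta_rot":[0,0,-6.6],"grip":3.3},{"linear":[0,0,0],"delta_rot":[0,0,-6.6],"grip":3.3}]' >/dev/null
python3 -m creep '[{"linear":[0,0,0],"delta_rot":[0,0,0],"grip":3.3},{"linear":[0,0,0],"delta_rot":[0,0,0],"grip":3.3}]' >/dev/null
python3 g.py .484 -.3072 .0095 270.6
python3 - <<'E'
from h import *
M=wristM();p,d=r.grab_frame('wrist');cv2.imwrite('pics/w10.png',p[:,:,::-1]);np.savez('w10.npz',M=M,p=p,d=d)
E
```

```text
t30.2 pos [ 481.5 -306.3   93.5] yaw -89.3 F [ 0.5  1.  -0.3] open 34.1 gf 55
shift cm [ 0.11 -0.26  8.4 ] turn 0.1 tiltfix [0.12 0.1  0.  ]
```

View pics/w10.png

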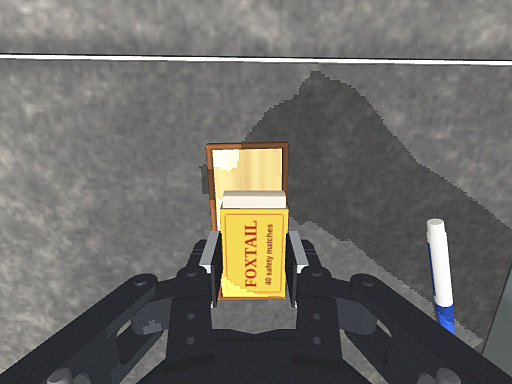

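```bash
python3 - <<'E'
from h import *
print(toplane('wrist',[[207,143],[289,142],[248,142]],.009,np.load('w10.npz')['M'])*1000)
E
python3 -m creep '[{"linear":[0.1,-0.25,1.5],"delta_rot":[0,0,0],"grip":3.3},{"linear":[0,0,2],"delta_rot":[0,0,0],"grip":3.3},{"linear":[0,0,1.5],"delta_rot":[0,0,0],"grip":3.3},{"linear":[0,0,1],"delta_rot":[0,0,0],"grip":3.3},{"linear":[0,0,0],"delta_rot":[0,0,0],"grip":3.3},{"linear":[0,0,0],"delta_rot":[0,0,0],"grip":3.3},{"linear":[0,0,0],"delta_rot":[0,0,0],"grip":3.3}]' >/dev/null
python3 g.py .484 -.3072 .0095 270.6
```

```text
[[ 519.16094823 -351.28741412    9.        ]
 [ 452.65519387 -352.91239772    9.        ]
 [ 485.90558994 -352.50338751    9.        ]]
t30.9 pos [ 485.4 -308.4   35.4] yaw -89.2 F [-0.1 -0.2 -0.1] open 34.1 gf 55
shift cm [-0.12  0.14  2.59] turn 0.2 tiltfix [-0.04 -0.03  0.  ]
```

```bash

python3 -m creep '[{"linear":[-0.1,0,1],"delta_rot":[0,0,0],"grip":3.3},{"linear":[0,0,0.8],"delta_rot":[0,0,0],"grip":3.3},{"linear":[0,0,0.4],"delta_rot":[0,0,0],"grip":3.3},{"linear":[0,0,0],"delta_rot":[0,0,0],"grip":3.3},{"linear":[0,0,0],"delta_rot":[0,0,0],"grip":3.3},{"linear":[0,0,0],"delta_rot":[0,0,0],"grip":3.3}]' >/dev/null
python3 g.py .484 -.3072 .0095 270.6
```

```text
t31.4 pos [ 485.  -307.1   12.8] yaw -89.2 F [-0.7 -0.1 -0.3] open 33.8 gf 55
shift cm [0.01 0.1  0.33] turn 0.2 tiltfix [-0. -0.  0.]
```

```bash

python3 -m creep '[{"linear":[0,0,0.3],"delta_rot":[0,0,0],"grip":3.3},{"linear":[0,0,0],"delta_rot":[0,0,0],"grip":3.3},{"linear":[0,0,0],"delta_rot":[0,0,0],"grip":3.3}]' >/dev/null
python3 g.py .484 -.3072 .0095 270.6
python3 -m creep '[{"linear":[0,0,0],"delta_rot":[0,0,0],"grip":5.5},{"linear":[0,0,0],"delta_rot":[0,0,0],"grip":5.5},{"linear":[0,0,0],"delta_rot":[0,0,0],"grip":5.5},{"linear":[0,0,0],"delta_rot":[0,0,0],"grip":5.5},{"linear":[0,0,-1.5],"delta_rot":[0,0,0],"grip":5.5},{"linear":[0,0,-3],"delta_rot":[0,0,0],"grip":6},{"linear":[0,0,-3],"delta_rot":[0,0,0],"grip":6},{"linear":[0,0,-3],"delta_rot":[0,0,0],"grip":6},{"linear":[0,0,-3],"delta_rot":[0,0,0],"grip":6},{"linear":[0,0,0],"delta_rot":[0,0,0],"grip":6},{"linear":[0,0,0],"delta_rot":[0,0,0],"grip":6}]' >/dev/null
python3 - <<'E'
from h import *
M=wristM();p,d=r.grab_frame('wrist');cv2.imwrite('pics/w11.png',p[:,:,::-1])
W=world('wrist',d,M)
h=cv2.cvtColor(p,cv2.COLOR_RGB2HSV)
m=(W[...,2]>.013)&(W[...,2]<.03)&(d>0)&(np.hypot(W[...,0]-.484,W[...,1]+.307)<.045)
q=W[m];print(m.sum(),np.percentile(q[:,2],[10,50,90]),rect(q[:,:2]))
E
python3 g.py .561 .076 .13 270.6
```

```text
t31.6 pos [ 484.9 -307.     9.7] yaw -89.2 F [ 0.5  0.2 -0. ] open 34.1 gf 55
shift cm [0.02 0.09 0.02] turn 0.2 tiltfix [0. 0. 0.]
2056 [0.01640869 0.01762821 0.01855125] (array([ 483.9, -308. ]), array([36.2, 61. ]), 0.0)
t32.6 pos [ 485.1 -307.2  145.2] yaw -89.2 F [ 0.1  0.6 -0.8] open 60.0 gf 0
shift cm [-38.2   -8.15   1.49] turn 0.2 tiltfix [-0.05 -0.05  0.  ]
```

View pics/w11.png

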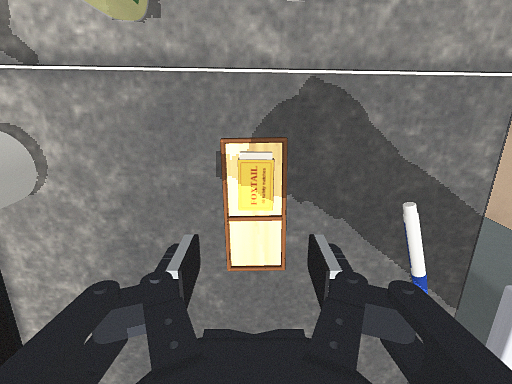

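```bash

python3 -m creep '[{"linear":[-3.18,-0.68,0],"delta_rot":[0,0,0],"grip":6.5},{"linear":[-3.18,-0.68,0],"delta_rot":[0,0,0],"grip":6.5},{"linear":[-3.18,-0.68,0],"delta_rot":[0,0,0],"grip":6.5},{"linear":[-3.18,-0.68,0],"delta_rot":[0,0,0],"grip":6.5},{"linear":[-3.18,-0.68,0],"delta_rot":[0,0,0],"grip":6.5},{"linear":[-3.18,-0.68,0],"delta_rot":[0,0,0],"grip":6.5},{"linear":[-3.18,-0.68,0],"delta_rot":[0,0,0],"grip":6.5},{"linear":[-3.18,-0.68,0],"delta_rot":[0,0,0],"grip":6.5},{"linear":[-3.18,-0.68,0],"delta_rot":[0,0,0],"grip":6.5},{"linear":[-3.18,-0.68,0],"delta_rot":[0,0,0],"grip":6.5},{"linear":[-3.18,-0.68,0],"delta_rot":[0,0,0],"grip":6.5},{"linear":[-3.18,-0.68,0],"delta_rot":[0,0,0],"grip":6.5}]' >/dev/null
python3 -m creep '[{"linear":[0,0,0],"delta_rot":[0,0,0],"grip":6.5},{"linear":[0,0,0],"delta_rot":[0,0,0],"grip":6.5},{"linear":[0,0,0],"delta_rot":[0,0,0],"grip":6.5}]' >/dev/null
python3 - <<'E'
from h import *
M=wristM();p,d=r.grab_frame('wrist');np.savez('w12.npz',p=p,d=d,M=M);cv2.imwrite('pics/w12.png',p[:,:,::-1])
W=world('wrist',d,M)
m=(W[...,2]>.005)&(W[...,2]<.025)&(d>0)&(np.hypot(W[...,0]-.561,W[...,1]-.076)<.03)
q=W[m];print(m.sum(),np.percentile(q[:,2],[10,50,90]),rect(q[:,:2]))
E
python3 g.py .561 .076 .006 270.6
```

```text
1113 [0.00645177 0.00815896 0.01300012] (array([559.3,  76. ]), array([36.9, 37.7]), 5.3)
t33.9 pos [560.   74.9 143.6] yaw -89.2 F [-0.4  0.1  0. ] open 65.1 gf 0
shift cm [-0.12 -0.14 13.76] turn 0.2 tiltfix [ 0.13 -0.03  0.  ]
```

View pics/w12.png

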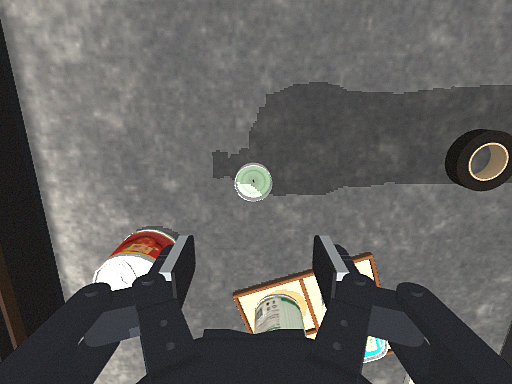

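```bash

python3 -m creep '[{"linear":[-0.1,0,2.5],"delta_rot":[0,0,0],"grip":6.5},{"linear":[0,0,2.5],"delta_rot":[0,0,0],"grip":6.5},{"linear":[0,0,2.5],"delta_rot":[0,0,0],"grip":6.5},{"linear":[0,0,2],"delta_rot":[0,0,0],"grip":6.5},{"linear":[0,0,1.5],"delta_rot":[0,0,0],"grip":6},{"linear":[0,0,0],"delta_rot":[0,0,0],"grip":6},{"linear":[0,0,0],"delta_rot":[0,0,0],"grip":6},{"linear":[0,0,0],"delta_rot":[0,0,0],"grip":6}]' >/dev/null
python3 g.py .560 .076 .005 270.6
```

```text
t34.5 pos [561.4  75.8  35.6] yaw -89.2 F [ 0.  -0.2 -0.2] open 60.0 gf 0
shift cm [-0.02  0.15  3.06] turn 0.2 tiltfix [-0.05 -0.01  0.  ]
```

```bash

python3 -m creep '[{"linear":[0,0.15,1.2],"delta_rot":[0,0,0],"grip":6},{"linear":[0,0,1],"delta_rot":[0,0,0],"grip":6},{"linear":[0,0,0.8],"delta_rot":[0,0,0],"grip":6},{"linear":[0,0,0],"delta_rot":[0,0,0],"grip":6},{"linear":[0,0,0],"delta_rot":[0,0,0],"grip":6},{"linear":[0,0,0],"delta_rot":[0,0,0],"grip":6}]' >/dev/null
python3 g.py .560 .076 .005 270.6
```

```text
t35.0 pos [559.7  76.7   5.1] yaw -89.2 F [-0.2 -0.2  0.2] open 59.9 gf 0
shift cm [ 0.07 -0.03  0.01] turn 0.2 tiltfix [-0.02 -0.    0.  ]
```

```bash

python3 -m creep '[{"linear":[0.05,0,0],"delta_rot":[0,0,0],"grip":3.5},{"linear":[0,0,0],"delta_rot":[0,0,0],"grip":3.5},{"linear":[0,0,0],"delta_rot":[0,0,0],"grip":3.5},{"linear":[0,0,0],"delta_rot":[0,0,0],"grip":3.5},{"linear":[0,0,0],"delta_rot":[0,0,0],"grip":3.5},{"linear":[0,0,0],"delta_rot":[0,0,0],"grip":3.5},{"linear":[0,0,0],"delta_rot":[0,0,0],"grip":3.5}]' >/dev/null
python3 g.py .560 .076 .005 270.6
python3 -m creep '[{"linear":[0,0,-1],"delta_rot":[0,0,0],"grip":3.5},{"linear":[0,0,-2],"delta_rot":[0,0,0],"grip":3.5},{"linear":[0,0,-3],"delta_rot":[0,0,0],"grip":3.5},{"linear":[0,0,-3],"delta_rot":[0,0,0],"grip":3.5},{"linear":[0,0,0],"delta_rot":[0,0,0],"grip":3.5},{"linear":[0,0,0],"delta_rot":[0,0,0],"grip":3.5}]' >/dev/null
python3 g.py .4845 -.2335 .10 270.6
python3 - <<'E'
from h import *
H=r.camera_params('wrist')['hand_eye'];p,d=r.grab_frame('wrist');T=world('wrist',d,H)
q=T[(d>0)&(np.hypot(T[...,0],T[...,1])<.017)&(T[...,2]<.03)&(T[...,2]>-.03)]*1000
print(len(q),np.percentile(q[:,2],[5,25,50,75,95]).round(1) if len(q) else '')
E
```

```text
t35.6 pos [559.9  76.2   5.5] yaw -89.2 F [-1.4 -0.1  4.4] open 35.9 gf 33
shift cm [ 0.02 -0.01  0.05] turn 0.2 tiltfix [-0.07 -0.    0.  ]
t36.1 pos [561.2  76.3  97.2] yaw -89.1 F [ 0.4  0.7 -1.1] open 35.6 gf 33
shift cm [30.86  8.13 -0.32] turn 0.3 tiltfix [-0.27  0.    0.  ]
2406 [-3.8 -3.1 -2.2 -1.3 -0.6]
```

```bash

python3 -m creep '[{"linear":[2.57,0.68,0],"delta_rot":[0,0,0],"grip":3.5},{"linear":[2.57,0.68,0],"delta_rot":[0,0,0],"grip":3.5},{"linear":[2.57,0.68,0],"delta_rot":[0,0,0],"grip":3.5},{"linear":[2.57,0.68,0],"delta_rot":[0,0,0],"grip":3.5},{"linear":[2.57,0.68,0],"delta_rot":[0,0,0],"grip":3.5},{"linear":[2.57,0.68,0],"delta_rot":[0,0,0],"grip":3.5},{"linear":[2.57,0.68,0],"delta_rot":[0,0,0],"grip":3.5},{"linear":[2.57,0.68,0],"delta_rot":[0,0,0],"grip":3.5},{"linear":[2.57,0.68,0],"delta_rot":[0,0,0],"grip":3.5},{"linear":[2.57,0.68,0],"delta_rot":[0,0,0],"grip":3.5},{"linear":[2.57,0.68,0],"delta_rot":[0,0,0],"grip":3.5},{"linear":[2.57,0.68,0],"delta_rot":[0,0,0],"grip":3.5}]' >/dev/null
python3 -m creep '[{"linear":[0,0,1.5],"delta_rot":[0,0,0],"grip":3.5},{"linear":[0,0,1.5],"delta_rot":[0,0,0],"grip":3.5},{"linear":[0,0,0],"delta_rot":[0,0,0],"grip":3.5},{"linear":[0,0,0],"delta_rot":[0,0,0],"grip":3.5},{"linear":[0,0,0],"delta_rot":[0,0,0],"grip":3.5}]' >/dev/null
python3 g.py .4845 -.2335 .0100 270.6
```

```text
t37.6 pos [ 482.  -232.8   64.5] yaw -89.1 F [ 0.3  0.1 -0.3] open 35.7 gf 33
shift cm [ 0.07 -0.26  5.45] turn 0.3 tiltfix [0.07 0.05 0.  ]
```

```bash

python3 -m creep '[{"linear":[0,-0.2,1.5],"delta_rot":[0,0,0],"grip":3.5},{"linear":[0,0,1.5],"delta_rot":[0,0,0],"grip":3.5},{"linear":[0,0,1],"delta_rot":[0,0,0],"grip":3.5},{"linear":[0,0,0.5],"delta_rot":[0,0,0],"grip":3.5},{"linear":[0,0,0],"delta_rot":[0,0,0],"grip":3.5},{"linear":[0,0,0],"delta_rot":[0,0,0],"grip":3.5},{"linear":[0,0,0],"delta_rot":[0,0,0],"grip":3.5}]' >/dev/null
python3 g.py .4845 -.2335 .0100 270.6
```

```text
t38.2 pos [ 484.9 -233.6   20.5] yaw -89.1 F [-0.6 -0.9 -0.2] open 35.3 gf 33
shift cm [-0.01  0.04  1.05] turn 0.3 tiltfix [-0.05 -0.03  0.  ]
```

```bash

python3 -m creep '[{"linear":[0,0,0.6],"delta_rot":[0,0,0],"grip":3.5},{"linear":[0,0,0.3],"delta_rot":[0,0,0],"grip":3.5},{"linear":[0,0,0.1],"delta_rot":[0,0,0],"grip":3.5},{"linear":[0,0,0],"delta_rot":[0,0,0],"grip":3.5},{"linear":[0,0,0],"delta_rot":[0,0,0],"grip":3.5},{"linear":[0,0,0],"delta_rot":[0,0,0],"grip":3.5}]' >/dev/null
python3 g.py .4845 -.2335 .0100 270.6
python3 -m creep '[{"linear":[0,0,0],"delta_rot":[0,0,0],"grip":5.5},{"linear":[0,0,0],"delta_rot":[0,0,0],"grip":5.5},{"linear":[0,0,0],"delta_rot":[0,0,0],"grip":5.5},{"linear":[0,0,0],"delta_rot":[0,0,0],"grip":5.5},{"linear":[0,0,-1.5],"delta_rot":[0,0,0],"grip":5.5},{"linear":[0,0,-3],"delta_rot":[0,0,0],"grip":6},{"linear":[0,0,-3],"delta_rot":[0,0,0],"grip":6},{"linear":[0,0,-3],"delta_rot":[0,0,0],"grip":6},{"linear":[0,0,-3],"delta_rot":[0,0,0],"grip":6},{"linear":[0,0,-2],"delta_rot":[0,0,0],"grip":6},{"linear":[0,0,0],"delta_rot":[0,0,0],"grip":6},{"linear":[0,0,0],"delta_rot":[0,0,0],"grip":6}]' >/dev/null
python3 - <<'E'
from h import *
M=wristM();p,d=r.grab_frame('wrist')
W=world('wrist',d,M)
for n,x,y,l in [('tea',.4845,-.2335,.008),('match',.484,-.308,.013)]:
    m=(W[...,2]>(.011 if n=='tea' else .013))&(W[...,2]<.03)&(d>0)&(np.hypot(W[...,0]-x,W[...,1]-y)<(.026 if n=='tea' else .042))
    q=W[m];print(n,m.sum(),np.percentile(q[:,2],[10,50,90]),rect(q[:,:2]))
t,d=r.grab_frame('top');o=np.hstack([p[100:300,130:380],t[160:290,:250][:200].repeat(1,0) if 0 else cv2.resize(t[160:290,80:240],(246,200))])
cv2.imwrite('pics/end.png',o[:,:,::-1])
W=world('top',d);w=W[110:165,160:210].reshape(-1,3);q=w[(w[:,2]>.05)&(w[:,2]<.07)];print('wide',rect(q[:,:2]))
E
```

```text
t38.7 pos [ 484.3 -233.3    9.8] yaw -89.2 F [ 0.4  0.1 -1. ] open 35.5 gf 33
shift cm [ 0.02 -0.01 -0.02] turn 0.2 tiltfix [-0.  0.  0.]
tea 750 [0.01140411 0.01264381 0.01836841] (array([ 483.8, -233.5]), array([37.6, 37.4]), 71.6)
match 2244 [0.0164134  0.01767671 0.01865996] (array([ 483.9, -307.7]), array([36. , 59.9]), 0.5)
wide (array([676.8, 172. ]), array([74.1, 74.3]), 52.2)
```

View pics/end.png

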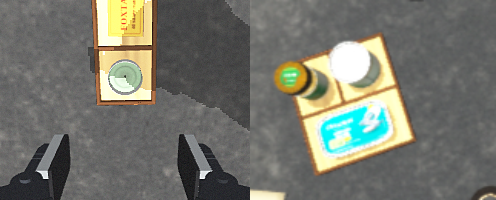

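The last picture shows the tealight centred in its compartment at (125,77), next to the matchbox. All three supper items are inside the other tray, and the wide tin hasn't moved, so I'm handing in.

```bash
python3 -c "from cell import r;print(r.job_done())"
```

```text
the job is handed in; nothing more can be done
None
```

Both camper kits are made up and the job is handed in at about 40 s: all five things measured flat in their compartments, the wide tin was not moved, and no verdict came back.

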